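Set a soil cell under the gauge needle and snap the guard cap over the clamp screw

TASK

Slide the carriage along its guide until the round black mark on top of the soil cell lies right under the tip of the fixed gauge needle. Then, so that nobody can touch the carriage's clamp screw, take the smaller of the two aluminium caps and press it straight down between the four spring catches around the screw until it snaps fully home, with the mark still under the needle. Finish while still holding the cap down with a firm push of about 10 N, without letting go, and leave the other things on the bench where they are.

Things in the scene. Friction and masses are not known exactly. Their poses are not given: they have to be found in the camera images.
- carriage (a joint): position of the aluminium carriage (100 mm wide, 270 mm long, top 35 mm above the bench) along its guide, 0 to 0.12 m; it grows along the y axis of guide. It slides with about 5 N of friction and stays where it is left.
- guide: grey guide plate with two steel rails, fixed on the bench, 130 x 400 mm, rail tops 20 mm high; origin at the centre of its underside; the carriage runs along its y axis (the long side), x across
- handle (a point): centre of the top of the plain steel post (16 mm diameter, its top 50 mm above the carriage's top face and 85 mm above the bench) in the middle of the carriage, by which it is slid. The cell (74 mm across, 30 mm high) is centred 95 mm from the post towards the guide's +y, the seat 85 mm towards -y; across the guide (along its x) nothing stands beside the post, so the fingers go there
- mark (a point): centre of the black round mark, 8 mm across, on the flat top of the soil cell (65 mm above the bench) at the +y end of the carriage
- tip (a point): tip of the slim fixed needle that hangs from the gauge stand, pointing down, 77 mm above the bench (12 mm above the mark), over the line along which the mark travels; the stand's column is behind it and to its +y side, its dial (54 mm across) 180 to 234 mm above the bench
- seat: round steel seat ring around the clamp screw at the -y end of the carriage, 64 mm outside, 40 mm inside, 8 mm high; origin at the centre of its underside. Around it stand four upright spring catches, at 45 degrees to the guide's axes, their tops 27 mm above the carriage's top face, their outermost points 44 mm from the seat's centre
- seat_top (a point): centre of the seat ring's top face (43 mm above the bench), where the cap's underside rests when home; cushioned, sinks 1 mm per 6 N, at most 4 mm. The catches' round noses sit 15 mm above it, 55 mm apart across. Set on them the cap stays about 10 mm up; the push rises to 8 to 14 N at about 7 mm, then drops suddenly as the noses jump over the disc's top edge and it lands
- cap: the smaller aluminium cap, loose, about 80 g: disc 60 mm across and 11 mm thick whose lower edge is bevelled to 49 mm across, with a round upright knob 24 mm in diameter on top from 11 to 47 mm above its underside. Origin: centre of its underside, z up; it may be put in at any turn.
- bigcap: the larger aluminium cap, same shape and knob but its disc is 80 mm across; it does not fit the seat; bystander. Origin: centre of its underside
- ring_a: steel cutting ring, 66 mm across, 20 mm high, bystander; origin at the centre of its underside
- ring_b: second steel cutting ring, 66 mm across, 20 mm high, bystander; origin at the centre of its underside
- weight: brass weight with a knob, 44 mm across, 44 mm high, bystander; origin at the centre of its underside
- tin: small open aluminium tin, 64 mm across, 35 mm high, bystander; origin at the centre of its underside
- spatula: spatula about 200 mm long lying at the far side, bystander; origin near its middle
- jar: closed jar 60 mm across, 85 mm high at the far side, bystander; origin at the centre of its underside
Mind the look-alikes: they are no part of the job. What is shaped like the cap but orange or red is not meant.

How it is judged:
By the outcome, as a careful person would: the job done as asked, in the order asked, and still so for the second after the job is handed in, while the arm keeps its last pose, push and grip.
It also fails if it takes over 67 s, if anything falls off the work surface, if the arm or the gripper's body presses on something with over 40 N, if the wrist force passes 120 N, or if a joint passes its speed limit or range.

ROBOT

A 6-joint arm with a two-finger parallel gripper is mounted at the origin on the work surface. World frame = base frame: x ahead of the robot, y to its left, z up, the work surface at z = 0. Lengths are in m, angles in rad, forces in N, time in s.
With the tool pointing down it reaches from about 0.25 to 0.725 m from the base axis. Payload 4 kg.
Tool frame: the origin (TCP) lies between the finger pads; the fingertips stand 8 mm ahead of it and the grasp point (between the pads) lies 11 mm behind it (bot.tip_reach is the distance from the TCP to the fingertips, in m); z points along the fingers, y is the line along which they close (so a half turn about z gives the same grasp; the last joint's range is limited). The gripper opens to 85 mm and grips with 20 to 120 N. Pads are 22 mm wide; open, the fingers measure 114 mm over their backs; the gripper's body (76 mm by 85 mm) begins 54 mm behind the grasp point. The pads swing forward as they close: fully open they stand 13 mm farther back than shut.
Start: joints at [-1.253, 0.241, 0.005, 1.335, 0, 1.571], TCP at [0.156, -0.475, 0.239] pointing down, gripper open.
Joint ranges: [-2.72, 2.72], [-1.05, 1.87], [-1.09, 1.28], [-1.99, 2.15], [-1.42, 1.44], [-3.14, 3.14]. Speed limits (rad/s): [2.79, 2.79, 3.14, 3.14, 3.14, 3.14].

INTERFACE

Orientations are given as a unit quaternion [x, y, z, w].
In Python, from workcell import bot gives the robot as it stands.
- The arm moves only by the tool move_arm, never from a script. Its argument "deltas" is a list of rows, each a list of 7 numbers: the opening, from 0 (shut) to 1 (fully open), then the shift along the tool's x, y, z in mm, then the turn, a rotation vector about the tool's x, y, z in degrees. In form: [[gripper, tx, ty, tz, ax, ay, az], ...]. A call has 1 to 10 rows; each row shifts and turns the commanded pose from where the row before left it, along the tool's axes as they then stand; what a row does not reach is not made up. A row lasts 1/12 s, in which the tool goes at most 41.7 mm and 7.16 degrees, less where a joint would pass 70% of its speed; a pose out of reach is approached as far as the arm can. A call is refused whole if a number of a shift passes 41.7 or a number of a turn 7.16, either way. A call with a gripper value outside its range is refused whole. The fingers move at their own pace and stop on an object; the grip force is fixed at half the most. Time passes only in rows, so rows that do not move let the fingers close. It gives the time, the measured TCP pose, the force, the opening and the grip force at its end, in the units of the state.
- bot.get_obs(): the state, without advancing time (a new reading comes with each control period).
- bot.camera(name): name is "scene" or "top"; returns the picture (400x640x3 uint8, blue, green, red); there is no depth.
- bot.calibration(name): a dict with "K" (3x3 intrinsics, pixels), "position" and "orientation" of the camera in the world. Camera axes: x right, y down, z forward; pixel columns grow to the right and rows downward; lengths in m; the calibration is good to about 2 mm. A picture is of the moment at which its call begins. calibration takes no time and is no camera call.
- bot.job_done(): hands the job in; it is judged then, once.
Trained networks look in the newest picture that a camera, given by its name, has taken for a name from the list of things; names that differ only in an ending like _2 or _b are one class to them, and where a whole thing is asked for, a point or a joint stands for the part that bears it (a point fixed in the world has none). Each returns a list of dicts, best first, with "conf" (0 to 1); they miss things now and then, are a little off and sometimes report something else, mostly with a low value. They report only what shows in the picture. A call takes as long as a camera call. They do not tell look-alikes from the thing itself.
- bot.outline_of(query, camera): "pixels" (400x640 bool, what is visible of it) and "rect" ([left, top, width, height] in pixels, round what is visible of it).
The state is a dict: "clock": time; "joint_pos": joint angles; "joint_vel": joint speeds; "tau": joint torques, N m; "eef_pos": TCP position; "tool_rot": TCP orientation; "ft_force": force on the tool from outside, world axes, zero at the start; "ft_torque": the same for the moment, N m; "grip_width": finger opening in m; "grasp_force": force on a finger pad.
Only numpy, scipy, OpenCV 4.12 (cv2) and the standard library are available. Lean on these libraries where they do the work, as an engineer would, in place of code of your own. Each camera call takes 0.05 s, during which the arm holds its last target. There are 200 camera calls.

## Working session

There is one attempt and no reset: what is moved stays moved. The work goes in short steps, Python scripts to look and compute and a tool call to move; the robot and the scene stay as the last step left them, time stands still between calls to the robot, and variables do not carry over. Pictures are saved under pics/ and viewed, at most 10 in all, crops included, and the job is handed in when it is done.

Besides the shell and the picture viewer there is one more tool, called after ">>>" as name([rows], argument=value, ...), one row to a line, values as JSON. move_arm: Moves the arm, as the interface text tells. Its arguments: {"type":"object","properties":{"deltas":{"type":"array","items":{"type":"array","items":{"type":"number"}}}},"required":["deltas"]}

```bash
mkdir -p pics; cat > h.py <<'E'
import numpy as np, cv2
from scipy.spatial.transform import Rotation as R
from workcell import bot
def ray(c,u,v):
    k=bot.calibration(c);d=R.from_quat(k["orientation"]).apply(np.linalg.solve(np.array(k["K"]),[u,v,1.]))
    return np.array(k["position"]),d
def at(c,u,v,z):
    p,d=ray(c,u,v);return p+d*(z-p[2])/d[2]
def px(c,P):
    k=bot.calibration(c);q=R.from_quat(k["orientation"]).inv().apply(np.array(P)-k["position"]);q=np.array(k["K"])@q;return q[:2]/q[2]
E
python3 - <<'E'
from h import *
for c in("scene","top"):
    cv2.imwrite(f"pics/{c}0.png",bot.camera(c));k=bot.calibration(c);print(c,k)
    for n in("cap","bigcap","carriage","mark","seat","handle","guide","tip"):
        try:
            for d in bot.outline_of(n,c)[:3]:
                ys,xs=np.nonzero(d["pixels"]);print(n,round(d["conf"],2),d["rect"],xs.mean().round(1),ys.mean().round(1))
        except Exception as e: print(n,e)
o=bot.get_obs();print(o["clock"],o["eef_pos"],o["tool_rot"],o["ft_force"])
E
```

```text
scene {'K': array([[373.6134246 ,   0.        , 315.81598956],
       [  0.        , 373.6134246 , 200.76739424],
       [  0.        ,   0.        ,   1.        ]]), 'position': array([1.04576372, 0.18660602, 0.84665958]), 'orientation': array([ 0.52975008,  0.78720061, -0.26659447, -0.16913734])}
cap 0.85 [249.3, 164.8, 17.8, 15.6] 258.5 171.3
cap 0.73 [208.3, 168.3, 21.9, 16.9] 219.8 176.9
cap 0.71 [186.7, 149.3, 16.9, 18.9] 195.4 160.2
bigcap 0.87 [453.2, 237.0, 32.1, 30.6] 468.3 251.8
carriage 0.56 [240.1, 192.4, 108.1, 69.9] 297.4 228.6
mark 0.84 [240.4, 196.5, 111.9, 68.2] 297.5 228.5
mark 0.58 [257.1, 202.2, 22.4, 21.2] 265.8 212.3
seat 0.66 [255.6, 201.9, 21.0, 24.5] 266.7 211.4
seat 0.18 [185.8, 208.6, 20.3, 19.4] 195.6 217.9
handle 0.91 [240.1, 193.3, 110.7, 71.0] 297.2 228.4
guide 0.59 [238.1, 196.5, 160.2, 99.8] 315.2 240.6
tip 0.57 [328.7, 197.3, 48.2, 138.1] 354.4 284.3
top {'K': array([[507.12543282,   0.        , 313.54001001],
       [  0.        , 507.12543282, 197.77505776],
       [  0.        ,   0.        ,   1.        ]]), 'position': array([ 0.46977142, -0.02
[... 182 characters left out ...]
 450.5 197.9
cap 0.61 [383.9, 235.6, 17.5, 19.7] 392.6 245.2
bigcap 0.93 [177.9, 214.3, 27.4, 27.3] 190.2 226.4
bigcap 0.61 [247.6, 128.8, 35.5, 59.8] 266.4 151.8
bigcap 0.39 [286.5, 175.3, 92.7, 39.4] 332.3 194.7
carriage 0.63 [286.0, 174.5, 97.3, 40.6] 332.1 194.6
mark 0.8 [285.5, 174.4, 92.4, 40.8] 332.1 194.6
seat 0.66 [345.4, 182.3, 22.3, 28.3] 358.0 197.9
handle 0.84 [286.0, 173.5, 93.8, 44.6] 332.0 194.7
guide 0.58 [246.3, 170.1, 134.9, 51.3] 316.0 193.9
tip 0.73 [249.1, 128.3, 34.6, 62.5] 266.9 151.9
tip 0.3 [285.8, 175.4, 92.9, 41.1] 332.2 194.6
0.9 [ 0.15621926 -0.47495187  0.23930975] [ 9.87406434e-01  1.58204090e-01  7.12455569e-06 -6.78192137e-07] [0.197691  0.0491883 0.9027689]
```

View pics/top0.png

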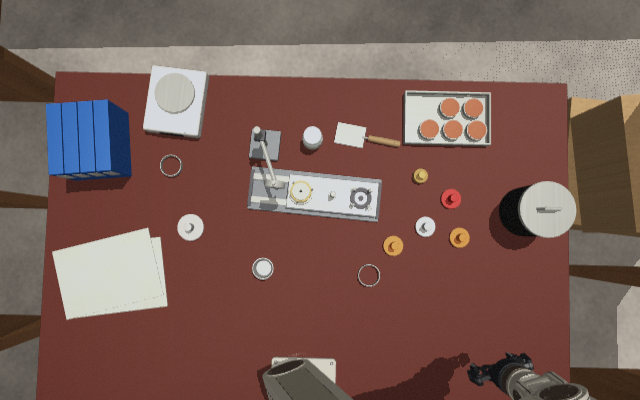

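View pics/scene0.png

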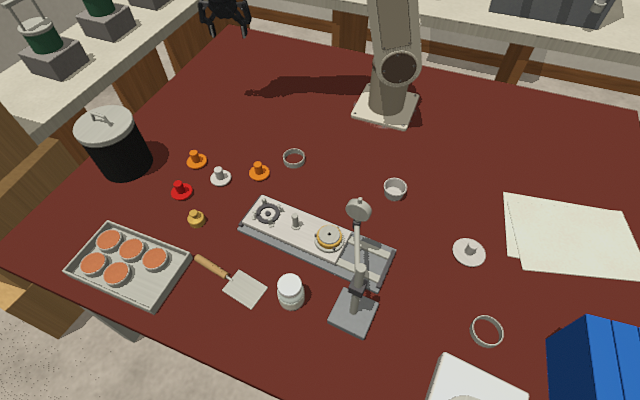

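The top view shows the silver small cap at (425,227), the guide at (248–382, 167–220), the mark at about (300,191), the post at (333,196), the seat at (361,198) and the gauge at about (270,160). In the scene view the cap is at (220,177). I'll enlarge both views around the guide and fit the lines.

```bash
python3 - <<'E'
from h import *
t=cv2.imread("pics/top0.png");s=cv2.imread("pics/scene0.png")
a=cv2.resize(t[160:225,240:390],None,fx=5.3,fy=5.3,interpolation=cv2.INTER_CUBIC)[:300,:795]
a=cv2.resize(t[165:222,244:386],(710,285),interpolation=cv2.INTER_CUBIC)
b=cv2.resize(s[190:250,235:377],(710,300),interpolation=cv2.INTER_CUBIC)
cv2.imwrite("pics/crop.png",np.vstack([a,b]))
c=cv2.cvtColor(t,cv2.COLOR_BGR2HSV)
# silver cap: low saturation blob near (425,227)
for im,n,(x0,x1,y0,y1) in((t,"top",(408,442,212,242)),(s,"scene",(206,234,163,190))):
    h=cv2.cvtColor(im,cv2.COLOR_BGR2HSV)[y0:y1,x0:x1]
    m=((h[...,1]<70)&(h[...,2]>110)).astype(np.uint8)
    nn,l,st,ce=cv2.connectedComponentsWithStats(m);i=1+st[1:,4].argmax();print(n,st[i]+[x0,y0,0,0,0],ce[i]+[x0,y0])
# guide outline
for d in bot.outline_of("guide","top")[:1]:
    ct,_=cv2.findContours(d["pixels"].astype(np.uint8),0,1);r=cv2.minAreaRect(max(ct,key=len));print("guide",r)
    print([at("top",*p,0.01).round(4) for p in cv2.boxPoints(r)])
for d in bot.outline_of("carriage","top")[:1]:
    ct,_=cv2.findContours(d["pixels"].astype(np.uint8),0,1);r=cv2.minAreaRect(max(ct,key=len));print("car",r)
    print([at("top",*p,0.035).round(4) for p in cv2.boxPoints(r)])
E
```

```text
top [415 216  21  21 324] [425.14197531 226.30555556]
scene [210 166  21  20 264] [219.76136364 176.52272727]
guide ((314.1584167480469, 193.4158477783203), (132.1409454345703, 42.786598205566406), 5.710593223571777)
[array([0.539 , 0.1875, 0.01  ]), array([0.6697, 0.1788, 0.01  ]), array([ 0.6388, -0.2242,  0.01  ]), array([ 0.5086, -0.2132,  0.01  ])]
car ((332.06585693359375, 194.6964569091797), (90.00245666503906, 33.476524353027344), 5.90614128112793)
[array([0.5449, 0.0665, 0.035 ]), array([0.6454, 0.0589, 0.035 ]), array([ 0.6238, -0.2107,  0.035 ]), array([ 0.5236, -0.2019,  0.035 ])]
```

View pics/crop.png

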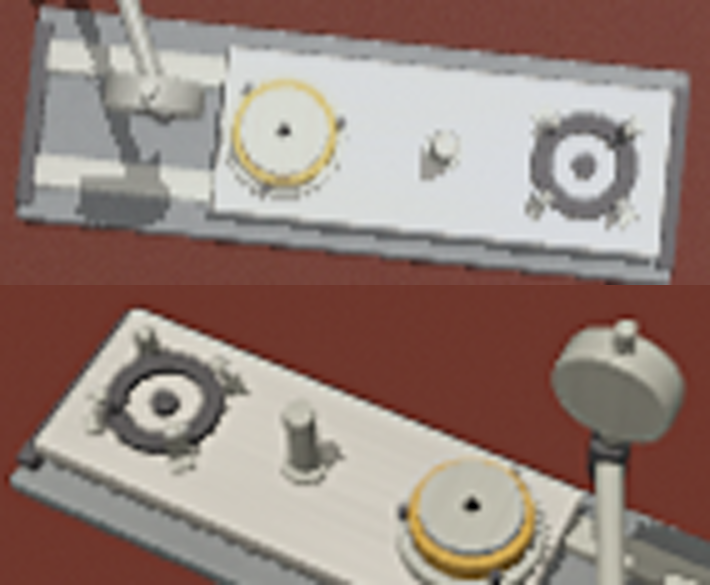

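The crop shows the mark at (300.6,191) in the top view, the post top at (332.8,194), the seat at (360.8,198.2), and the dial covering the needle from above. Next is the needle tip in the scene view.

```bash
python3 - <<'E'
from h import *
s=cv2.imread("pics/scene0.png")
cv2.imwrite("pics/crop2.png",cv2.resize(s[195:295,305:405],(600,600),interpolation=cv2.INTER_CUBIC))
m=at("top",300.6,191,.065);p=at("top",332.8,194,.085);q=at("top",360.8,198.2,.043)
print("mark",m,at("scene",235+472/5,190+(505-285)/5,.065));print("post",p,at("scene",235+299/5,190+(410-285)/5,.085));print("seat",q,at("scene",235+166/5,190+(403-285)/5,.040))
for z in (0.005,.047): print("cap",z,at("top",425.1,226.5,z),at("scene",219.8,176.5,z))
ax=(m-q)[:2];ax/=np.linalg.norm(ax);print(ax,np.linalg.norm((m-q)[:2]))
for k in np.arange(0,.13,.02): 
    P=np.r_[m[:2]+ax*k,.077];print(round(k,2),px("scene",P),px("top",P))
E
```

```text
mark [0.59073682 0.02181139 0.065     ] [0.59163122 0.02145492 0.065     ]
post [ 0.58260241 -0.07241895  0.085     ] [ 0.58374748 -0.07379319  0.085     ]
seat [ 0.57526236 -0.15753208  0.043     ] [ 0.57842617 -0.15621347  0.04      ]
cap 0.005 [ 0.49625014 -0.35803348  0.005     ] [ 0.49136655 -0.36589338  0.005     ]
cap 0.047 [ 0.4955313  -0.34896251  0.047     ] [ 0.51903175 -0.33832288  0.047     ]
[0.08596454 0.9962982 ] 0.18000983280523955
0.0 [329.73472044 231.14157792] [300.48228844 190.66374235]
0.02 [337.19762346 234.32000906] [293.67413608 189.91514077]
0.04 [344.75628619 237.53922402] [286.86794611 189.16675497]
0.06 [352.41256362 240.80001283] [280.0637177  188.41858485]
0.08 [360.16835898 244.10318607] [273.26144998 187.67063033]
0.1 [368.02562529 247.44957553] [266.46114211 186.9228913 ]
0.12 [375.98636704 250.84003491] [259.66279325 186.17536768]
```

View pics/crop2.png

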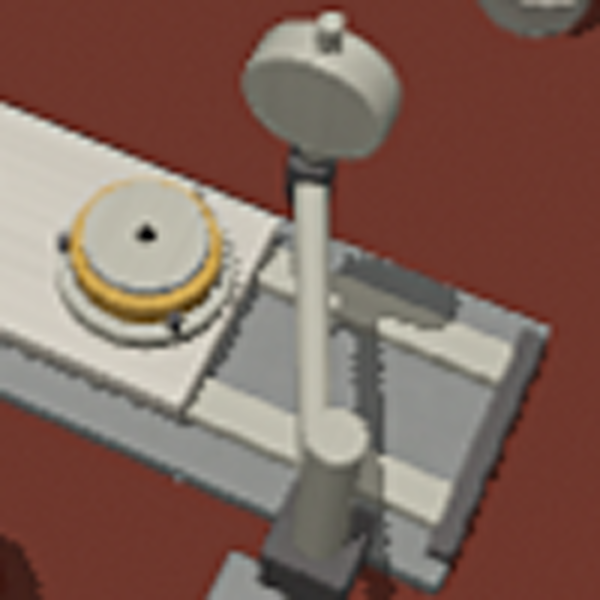

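```bash
python3 - <<'E'
from h import *
t=cv2.imread("pics/top0.png");s=cv2.imread("pics/scene0.png")
a=cv2.resize(t[165:215,246:296],(600,600),interpolation=cv2.INTER_CUBIC)
cv2.imwrite("pics/crop3.png",a)
ax=np.array([.0795,.9968]);nx=np.array([ax[1],-ax[0]])
m=np.array([.5911,.0217])
print("dial c top",at("top",274.4,184.4,.207),"scene",at("scene",305+322/6,195+90/6,.207), at("scene",305+330/6,195+33/6,.237))
for c,u,v,z in(("top",274.4,184.4,.207),("scene",305+322/6,195+90/6,.207)):
    d=at(c,u,v,z)[:2]-m;print(c,"along",d@ax,"across",d@nx)
C=[.4955,-.357]
for z in(.011,.047):print(px("top",[*C,z]),px("scene",[*C,z]))
d=bot.outline_of("tip","scene")[0];
E
```

```text
dial c top [0.5951613 0.0876869 0.207    ] scene [0.59642444 0.08705606 0.207     ] [0.59398737 0.0867054  0.237     ]
top along 0.06609861732188643 across -0.0011976527468358985
scene along 0.06557021459542432 across 0.0001115962014435493
[425.18467896 226.71588085] [221.21686839 177.01559817]
[427.81623919 226.57581077] [218.47294737 168.86959101]
```

View pics/crop3.png

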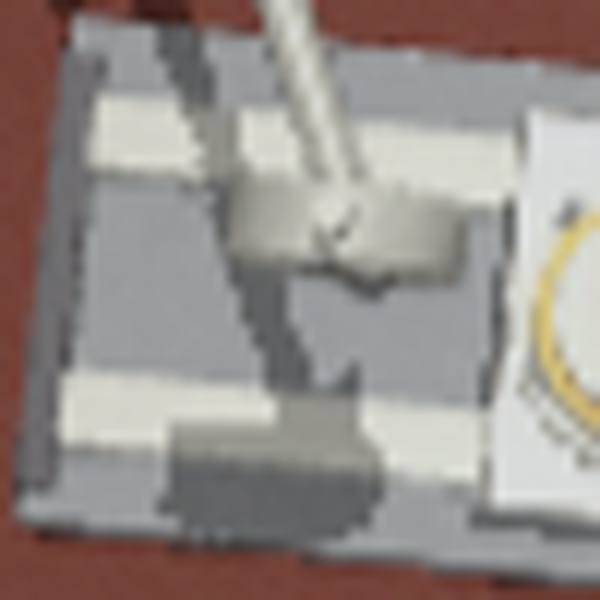

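The dial centre comes out 66 mm along from the mark and about 0 mm across in both views, and the needle stub shows at (277,189). The cap is at about (0.4955,-0.357). First move is over the post.

```bash
cat >> h.py <<'E'
def plan(tgt,yaw=None,n=10,g=1.):
    """rows to bring the tool (pointing down) to tgt with tool x at heading yaw (deg)"""
    o=bot.get_obs();p=np.array(o["eef_pos"]);x=R.from_quat(o["tool_rot"]).as_matrix()[:,0];a=np.degrees(np.arctan2(x[1],x[0]))
    yaw=a if yaw is None else yaw;da=(yaw-a+180)%360-180
    print("at",p.round(4),"yaw",round(a,2),"F",np.round(o["ft_force"],1),"t",o["clock"])
    for i in range(n):
        M=R.from_euler("z",a+da*i/n,degrees=True).as_matrix()@np.diag([1,-1,-1])
        print([g]+list((M.T@(np.array(tgt)-p)/n*1000).round(1))+[0,0,round(-da/n,2)])
E
python3 -c "
from h import *
plan([.583,-.073,.16],85.4,20,.6)"
```

```text
at [ 0.1562 -0.4749  0.2393] yaw 18.2 F [ 0.2  1.5 -0.1] t 1.05
[0.6, np.float64(26.6), np.float64(-12.4), np.float64(4.0), 0, 0, np.float64(-3.36)]
[0.6, np.float64(27.2), np.float64(-10.8), np.float64(4.0), 0, 0, np.float64(-3.36)]
[0.6, np.float64(27.8), np.float64(-9.2), np.float64(4.0), 0, 0, np.float64(-3.36)]
[0.6, np.float64(28.3), np.float64(-7.6), np.float64(4.0), 0, 0, np.float64(-3.36)]
[0.6, np.float64(28.7), np.float64(-5.9), np.float64(4.0), 0, 0, np.float64(-3.36)]
[0.6, np.float64(29.0), np.float64(-4.2), np.float64(4.0), 0, 0, np.float64(-3.36)]
[0.6, np.float64(29.2), np.float64(-2.5), np.float64(4.0), 0, 0, np.float64(-3.36)]
[0.6, np.float64(29.3), np.float64(-0.8), np.float64(4.0), 0, 0, np.float64(-3.36)]
[0.6, np.float64(29.3), np.float64(0.9), np.float64(4.0), 0, 0, np.float64(-3.36)]
[0.6, np.float64(29.2), np.float64(2.6), np.float64(4.0), 0, 0, np.float64(-3.36)]
[0.6, np.float64(29.0), np.float64(4.3), np.float64(4.0), 0, 0, np.float64(-3.36)]
[0.6, np.float64(28.7), np.float64(6.0), np.float64(4.0), 0, 0, np.float64(-3.36)]
[0.6, np.float64(28.3), np.float64(7.7), np.float64(4.0), 0, 0, np.float64(-3.36)]
[0.6, np.float64(27.8), np.float64(9.3), np.float64(4.0), 0, 0, np.float64(-3.36)]
[0.6, np.float64(27.2), np.float64(11.0), np.float64(4.0), 0, 0, np.float64(-3.36)]
[0.6, np.float64(26.5), np.float64(12.5), np.float64(4.0), 0, 0, np.float64(-3.36)]
[0.6, np.float64(25.7), np.float64(14.1), np.float64(4.0), 0, 0, np.float64(-3.36)]
[0.6, np.float64(24.8), np.float64(15.6), np.float64(4.0), 0, 0, np.float64(-3.36)]
[0.6, np.float64(23.9), np.float64(17.0), np.float64(4.0), 0, 0, np.float64(-3.36)]
[0.6, np.float64(22.9), np.float64(18.4), np.float64(4.0), 0, 0, np.float64(-3.36)]
```

>>> move_arm([
  [0.6,26.6,-12.4,2,0,0,-3.4],
  [0.6,27.2,-10.8,2,0,0,-3.4],
  [0.6,27.8,-9.2,2,0,0,-3.4],
  [0.6,28.3,-7.6,2,0,0,-3.4],
  [0.6,28.7,-6,2,0,0,-3.4],
  [0.6,29,-4.2,2,0,0,-3.4],
  [0.6,29.2,-2.5,2,0,0,-3.4],
  [0.6,29.3,-0.8,2,0,0,-3.4],
  [0.6,29.3,0.9,2,0,0,-3.4],
  [0.6,29.2,2.6,2,0,0,-3.4],
])

```text
clock: 1.88
eef_pos: [0.3698, -0.2722, 0.2194]
tool_rot: [0.897, 0.441, 0.0, 0.0]
ft_force: [1.2, -0.2, -0.0]
grip_width: 0.0514
grasp_force: 0.0
```

>>> move_arm([
  [0.6,29,4.3,4,0,0,-3.4],
  [0.6,28.7,6,4,0,0,-3.4],
  [0.6,28.3,7.7,4,0,0,-3.4],
  [0.6,27.8,9.3,4,0,0,-3.4],
  [0.6,27.2,11,4,0,0,-3.4],
  [0.6,26.5,12.5,4,0,0,-3.4],
  [0.6,25.7,14,4,0,0,-3.4],
  [0.6,24.8,15.6,4,0,0,-3.4],
  [0.6,23.9,17,4,0,0,-3.2],
  [0.6,22.9,18.4,4,0,0,-3.0],
])

```text
clock: 2.72
eef_pos: [0.5812, -0.0689, 0.1791]
tool_rot: [0.733, 0.681, -0.0, 0.0]
ft_force: [-0.4, 0.2, -0.1]
grip_width: 0.0513
grasp_force: 0.0
```

```bash
sed -i 's/list((M.T@(np.array(tgt)-p)\/n\*1000).round(1))/(M.T@(np.array(tgt)-p)\/n*1000).round(1).tolist()/; s/round(-da\/n,2)/round(float(-da\/n),2)/' h.py; python3 -c "
from h import *
plan([.583,-.073,.058],85.4,5,.6)"
```

```text
at [ 0.5812 -0.0689  0.1791] yaw 85.77 F [-0.4  0.2 -0.1] t 2.7167
[0.6, -0.8, 0.4, 24.2, 0, 0, 0.07]
[0.6, -0.8, 0.4, 24.2, 0, 0, 0.07]
[0.6, -0.8, 0.4, 24.2, 0, 0, 0.07]
[0.6, -0.8, 0.4, 24.2, 0, 0, 0.07]
[0.6, -0.8, 0.4, 24.2, 0, 0, 0.07]
```

>>> move_arm([
  [0.6,-0.8,0.4,24,0,0,0],
  [0.6,-0.8,0.4,24,0,0,0],
  [0.6,-0.8,0.4,24,0,0,0],
  [0.6,-0.8,0.4,24,0,0,0],
  [0.6,-0.8,0.4,24,0,0,0],
  [0.6,0,0,0,0,0,0],
  [0,0,0,0,0,0,0],
  [0,0,0,0,0,0,0],
  [0,0,0,0,0,0,0],
  [0,0,0,0,0,0,0],
])

```text
clock: 3.55
eef_pos: [0.5839, -0.0745, 0.0615]
tool_rot: [0.734, 0.679, 0.002, 0.002]
ft_force: [1.4, -0.2, 1.0]
grip_width: 0.014
grasp_force: 58.5
```

>>> move_arm([
  [0,0,0,0,0,0,0],
  [0,0,0,0,0,0,0],
  [0,0,0,0,0,0,0],
])

```text
clock: 3.8
eef_pos: [0.5839, -0.0745, 0.0615]
tool_rot: [0.734, 0.679, 0.002, 0.002]
ft_force: [0.9, -0.4, 5.5]
grip_width: 0.0145
grasp_force: 59.1
```

>>> move_arm([
  [0,6,0,0,0,0,0],
  [0,6,0,0,0,0,0],
  [0,6,0,0,0,0,0],
  [0,6,0,0,0,0,0],
  [0,6,0,0,0,0,0],
  [0,6,0,0,0,0,0],
  [0,6,0,0,0,0,0],
  [0,6,0,0,0,0,0],
  [0,6,0,0,0,0,0],
  [0,6,0,0,0,0,0],
])

```text
clock: 4.63
eef_pos: [0.5885, -0.0164, 0.0615]
tool_rot: [0.734, 0.679, 0.0, 0.003]
ft_force: [2.4, -6.3, 7.0]
grip_width: 0.0144
grasp_force: 59.2
```

>>> move_arm([
  [0,0,0,0,0,0,0],
  [0,0,0,0,0,0,0],
])

```text
clock: 4.8
eef_pos: [0.5886, -0.0148, 0.0615]
tool_rot: [0.734, 0.679, 0.002, 0.002]
ft_force: [1.7, -0.9, 5.5]
grip_width: 0.0144
grasp_force: 59.2
```

```bash
python3 - <<'E'
from h import *
t=bot.camera("top");s=bot.camera("scene")
cv2.imwrite("pics/t1.png",t);cv2.imwrite("pics/s1.png",s)
cv2.imwrite("pics/crop4.png",np.hstack([cv2.resize(t[170:210,258:298],(400,400),interpolation=cv2.INTER_CUBIC),cv2.resize(s[215:255,335:375],(400,400),interpolation=cv2.INTER_CUBIC)]))
E
```

```text
(no output)
```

View pics/crop4.png

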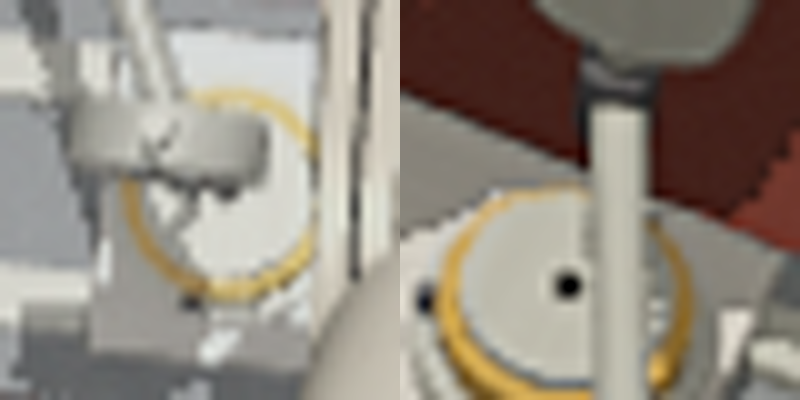

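At +60 mm the mark shows at (280.8,189) in the top view and (351.8,243.5) in the scene view. A faint needle edge shows just left of the boom. I'll zoom in on it.

```bash
python3 - <<'E'
from h import *
t=cv2.imread("pics/t1.png");s=cv2.imread("pics/s1.png")
f=lambda im:cv2.resize(cv2.convertScaleAbs(im,alpha=1.1,beta=-20),(400,400),interpolation=cv2.INTER_NEAREST)
cv2.imwrite("pics/crop5.png",np.hstack([f(t[180:200,268:288]),f(s[228:248,344:364])]))
ax=np.array([.0795,.9968]);m=np.array([.5911,.0217])
for k in(.060,.062,.064,.066,.068):
  print(k,*[px(c,[*(m+ax*k),z]).round(1) for c in("top","scene") for z in(.065,.077,.12,.18)])
E
```

```text
0.06 [280.4 188.8] [280.1 188.4] [279.  187.1] [277.5 185.1] [352.1 243.3] [352.4 240.8] [353.6 231.1] [355.4 216.3]
0.062 [279.7 188.7] [279.4 188.4] [278.3 187. ] [276.7 185.1] [352.8 243.7] [353.2 241.1] [354.4 231.5] [356.2 216.6]
0.064 [279.  188.6] [278.7 188.3] [277.6 187. ] [276. 185.] [353.6 244. ] [353.9 241.4] [355.2 231.8] [357.1 217. ]
0.066 [278.3 188.6] [278.  188.2] [276.9 186.9] [275.3 184.9] [354.4 244.3] [354.7 241.8] [356.  232.1] [357.9 217.3]
0.068 [277.7 188.5] [277.4 188.1] [276.2 186.8] [274.6 184.8] [355.1 244.6] [355.5 242.1] [356.8 232.5] [358.8 217.6]
```

View pics/crop5.png

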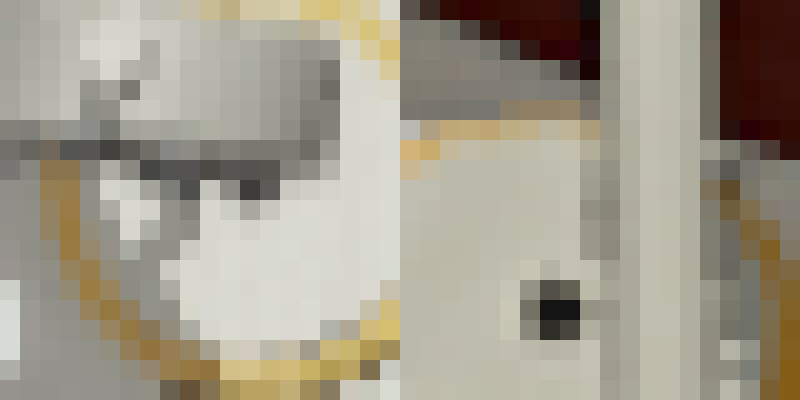

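```bash
python3 - <<'E'
from h import *
ax=np.array([.0795,.9968]);nx=np.array([ax[1],-ax[0]]);m=np.array([.5911,.0217])
loc=lambda P:np.array([(P[:2]-m)@ax,(P[:2]-m)@nx])*1000
for zp in(.006,.012):
    D=loc(at("top",268.25,204.9,zp)); S=loc(at("top",274.8,194.6,zp))
    for kd in(66.,):
        L=(D-[kd,0])/(207-zp*1000); print(zp,"light",L,"tip",S-L*(77-zp*1000))
pt=loc(np.r_[.583,-.073,0.]);e=loc(at("top",329.5,198.9,.035));print("post light",(e-pt)/50)
print("scene dark px",loc(at("scene",353.5,238,.065)),"-> top",px("top",at("scene",353.5,238,.065)))
for q in((277,190),(276,191.5),(275,193)):print("top shadow px",q,loc(at("top",*q,.065)),"->scene",px("scene",at("top",*q,.065)))
t=cv2.imread("pics/top0.png");g=cv2.cvtColor(t,6)
print(g[184:200,268:284])
E
```

```text
0.006 light [ 0.14956199 -0.24017045] tip [68.9695777   2.19724586]
0.012 light [ 0.15115556 -0.24893432] tip [69.24067209  0.92825033]
post light [ 0.15115908 -0.24309158]
scene dark px [ 57.09456498 -15.22303963] -> top [280.79464975 194.01279831]
top shadow px (277, 190) [69.48190433 -4.60134398] ->scene [356.47008848 243.38095481]
top shadow px (276, 191.5) [71.92946045 -9.30758691] ->scene [358.18199066 242.2534017 ]
top shadow px (275, 193) [ 74.37605292 -14.01197688] ->scene [359.88642006 241.13077057]
[[168 177 181 191 153 165 128 196 193 186 181 176 171 163 154 142]
 [168 176 184 193 146 149 196 199 191 184 178 174 169 161 150 134]
 [138 134 148 153 145 125 162 167 165 170 175 172 168 160 146 129]
 [105 111 117  95  94  78  94 117 140 145 127 134 128 127 130 119]
 [ 99 105 144 143 140 131 108  79  95  94  82 114 112 114 121 115]
 [ 99  97 154 156 156 154 148 120  95  94 142 148 148 145 148 149]
 [ 97  98 155 155 155 156 156 151 146 144 155 157 156 156 157 157]
 [ 97  98 155 155 154 155 157 157 157 156 156 155 155 156 157 156]
 [ 98  97 119 154 155 155 156 156 157 158 156 156 157 157 156 156]
 [ 96  96  96 152 154 154 156 156 158 158 157 156 155 158 157 156]
 [100  97  98 119 155 155 157 158 158 157 157 158 157 157 157 160]
 [100  97  96  97 155 156 157 122 155 157 157 156 158 157 158 159]
 [100  98  96  99 155 156 121  99 155 158 157 157 157 157 157 159]
 [134 120 108 109 126 122 101 100 156 156 157 158 158 158 156 157]
 [201 148 142 142 140 138 138 140 192 193 182 182 172 171 168 157]
 [213 152 149 148 149 148 149 150 210 212 208 209 207 207 208 204]]
```

```bash
python3 - <<'E'
from h import *
G=lambda n:cv2.cvtColor(cv2.imread(f"pics/{n}.png"),6).astype(float)
t0,s0,t1,s1=map(G,("top0","scene0","t1","s1"))
def cen(g,u,v,r=3):
    w=g[v-r:v+r+1,u-r:u+r+1];w=np.clip(np.percentile(w,60)-w-15,0,None);yy,xx=np.mgrid[v-r:v+r+1,u-r:u+r+1];return (w*xx).sum()/w.sum(),(w*yy).sum()/w.sum()
a=cen(t0,300,191);b=cen(s0,329,233);c=cen(s1,352,243,2);print(a,b,c)
A=at("top",*a,.065);B=at("scene",*b,.065);C=at("scene",*c,.065);print(A,B,C,C-B)
print(t1[186:194,272:285].astype(int));print(s0[234:262:2,348:366].astype(int));print(s1[236:250,348:364].astype(int))
ax=np.array([.0795,.9968])
for k in(.064,.066,.068,.070):print(k,[px("top",[*(A[:2]+ax*k),z]).round(1) for z in(.065,.077,.09,.1,.207)],px("scene",[*(B[:2]+ax*k),.077]).round(1),px("scene",[*(B[:2]+ax*k),.207]).round(1))
def mid(row,lo,hi,im):print("row",row,im[row,lo:hi].astype(int))
mid(185,260,292,t0)
E
```

```text
(np.float64(300.310592459605), np.float64(190.66427289048474)) (np.float64(328.9083184257603), np.float64(233.5840787119857)) (np.float64(351.36645200858635), np.float64(243.1027292241644))
[0.59170731 0.02268832 0.065     ] [0.59096681 0.01990606 0.065     ] [0.59587397 0.07971624 0.065     ] [0.00490716 0.05981018 0.        ]
[[146 125 164 168 166 170 175 173 169 160 146 127 136]
 [ 96  78  98 118 141 144 126 135 127 128 130 117 155]
 [133 174 142  82  93  94  86  95  94  96 135 146 181]
 [148 209 204 166 132  90 195 144  74 101 199 204 209]
 [147 174 214 207 150 137 213 204 171 198 214 215 214]
 [146 149 212 176 150 147 212 214 208 214 215 215 214]
 [143 149 172 148 148 201 213 215 214 215 216 214 214]
 [135 145 146 148 201 214 213 216 214 215 214 216 214]]
[[210 191 117  90  97 121 151 178 190 187 175 121  67  60  64  66  68  69]
 [186 116  98 150 160 128 144 177 191 188 174 135 139 148 145 149 127  83]
 [111  95 168 193 198 152 142 175 190 188 173 135 139 154 110  80 105  94]
 [164 194 192 189 192 156 142 173 190 189 175 133 119 101  81  82  84  86]
 [116 145 174 194 197 197 164
[... 1698 characters left out ...]
278.4, 188.1]), array([278.1, 187.7]), array([277.8, 187.4]), array([274.9, 183.8])] [353.2 241.1] [357.2 209.4]
0.066 [array([278. , 188.4]), array([277.7, 188. ]), array([277.4, 187.6]), array([277.1, 187.3]), array([274.1, 183.7])] [354.  241.5] [358.1 209.7]
0.068 [array([277.3, 188.3]), array([277. , 187.9]), array([276.7, 187.5]), array([276.4, 187.2]), array([273.4, 183.6])] [354.8 241.8] [359.  210.1]
0.07 [array([276.7, 188.2]), array([276.4, 187.9]), array([276. , 187.5]), array([275.7, 187.2]), array([272.6, 183.6])] [355.6 242.1] [359.8 210.4]
row 185 [155 156 157 157 121 135 140 152 168 176 184 193 146 149 196 199 191 184
 178 174 169 161 150 134 119 158 158 158 111 216 216 215]
```

Scene, top and shadow evidence puts the tip 65–67.5 mm from the mark's start. Both dial centres give 66.2 mm, and 59.9 mm is already done, so I'll add 6.3 mm.

>>> move_arm([
  [0,2,0,0,0,0,0],
  [0,2,0,0,0,0,0],
  [0,2.3,0,0,0,0,0],
  [0,0,0,0,0,0,0],
  [0,0,0,0,0,0,0],
  [0,0,0,0,0,0,0],
])

```text
clock: 5.4
eef_pos: [0.589, -0.0095, 0.0615]
tool_rot: [0.734, 0.679, 0.001, 0.003]
ft_force: [0.8, -3.9, 6.6]
grip_width: 0.0144
grasp_force: 59.2
```

```bash
python3 - <<'E'
from h import *
t=bot.camera("top");s=bot.camera("scene")
cv2.imwrite("pics/t2.png",t);cv2.imwrite("pics/s2.png",s)
print(cv2.cvtColor(t,6)[186:194,272:285]);print(cv2.cvtColor(s,6)[236:250,348:364])
f=lambda im:cv2.resize(im,(400,400),interpolation=cv2.INTER_NEAREST)
cv2.imwrite("pics/crop6.png",np.hstack([f(t[180:200,268:288]),f(s[228:248,344:364])]))
E
```

```text
[[145 124 163 169 166 170 176 171 169 159 147 128 133]
 [ 95  77  97 118 140 145 128 134 128 128 129 117 152]
 [132 171 142  81  94  96  85  94 126 128 137 147 180]
 [148 205 205 168 130  89  68 103 200 201 202 202 207]
 [148 171 215 208 148 136 196 198 214 215 215 213 214]
 [147 146 214 176 147 146 214 214 215 215 215 213 214]
 [148 147 174 147 146 201 215 214 214 215 214 213 213]
 [145 147 148 148 198 214 215 214 214 216 214 213 214]]
[[186 187 186 188 193 165 150 175 190 188 176 132 110 101 108 130]
 [187 186 185 187 192 160 147 175 190 188 174 130 110  90  81 127]
 [185 185 184 187 192 149 141 174 190 188 175 130 116 112  87 123]
 [185 185 185 188 192 157 144 175 190 188 176 130 116 124 111 118]
 [185 185 187 188 192 156 142 173 190 188 176 131 116 122 121 112]
 [184 185 187 188 192 187 160 172 190 188 175 131 115 121 120 114]
 [184 186 188 191 197 181 156 173 190 188 175 156 130 119 119 122]
 [186 187 189 195 147  84 135 175 190 189 174 151 124 118 122 125]
 [187 187 189 197 116   0 129 176 190 189 176 147 118 114 122 123]
 [188 187 189 194 161 108 136 174 189 189 176 146 176 149 120 123]
 [187 188 188 190 188 185 158 170 189 188 176 146 141 127 118 125]
 [188 188 188 187 191 194 164 170 188 188 175 147 179 150 120 119]
 [188 189 187 187 189 191 164 170 188 190 177 149 145 127 122 114]
 [188 187 186 188 189 190 163 169 188 190 177 149 180 151 117 108]]
```

View pics/crop6.png

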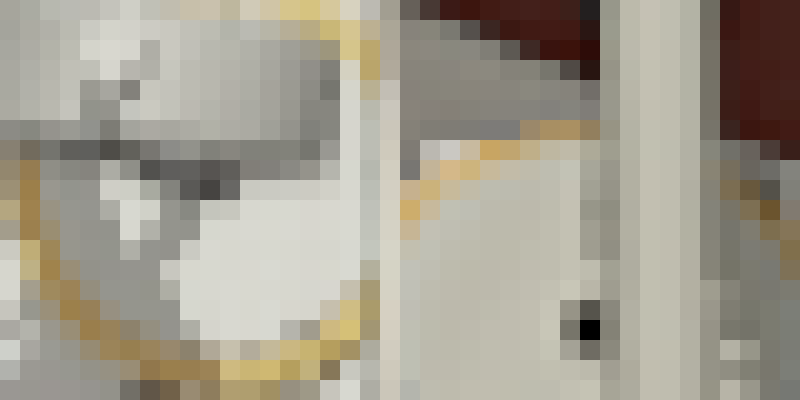

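The scene view says the mark is aligned to within about 0.5 mm: mark u 353.4, needle about 353.5. The top view says about 2 mm more. I'll add 1.3 mm, then release and go up.

>>> move_arm([
  [0,1.3,0,0,0,0,0],
  [0,0,0,0,0,0,0],
  [0,0,0,0,0,0,0],
  [0,0,0,0,0,0,0],
])

```text
clock: 5.83
eef_pos: [0.5891, -0.0086, 0.0616]
tool_rot: [0.734, 0.679, 0.001, 0.003]
ft_force: [1.0, -4.4, 6.3]
grip_width: 0.0143
grasp_force: 59.2
```

>>> move_arm([
  [0.6,0,0,0,0,0,0],
  [0.6,0,0,0,0,0,0],
  [0.6,0,0,0,0,0,0],
  [0.6,0,0,0,0,0,0],
  [0.6,0,0,0,0,0,0],
  [0.6,0,0,-20,0,0,0],
  [0.6,0,0,-25,0,0,0],
  [0.6,0,0,-25,0,0,0],
  [0.6,-10,0,-25,0,0,0],
  [0.6,-20,0,-10,0,0,0],
])

```text
clock: 6.67
eef_pos: [0.5867, -0.0351, 0.168]
tool_rot: [0.732, 0.681, 0.002, 0.002]
ft_force: [1.0, 0.4, 0.6]
grip_width: 0.0508
grasp_force: 0.0
```

```bash
python3 - <<'E'
from h import *
t=bot.camera("top");s=bot.camera("scene")
cv2.imwrite("pics/t3.png",t);cv2.imwrite("pics/s3.png",s)
print(cv2.cvtColor(t,6)[186:192,272:285]);print(cv2.cvtColor(s,6)[238:248,348:360])
plan([.4955,-.357,.14],20,18,1)
E
```

```text
[[144 124 163 167 164 171 174 172 169 159 147 128 135]
 [ 95  79  98 116 140 146 126 136 128 127 128 116 155]
 [131 172 143  82  96  97  86  96 127 127 139 146 179]
 [146 207 204 169 129  70  69 138 199 201 201 201 207]
 [146 174 215 208 149 133 195 202 214 215 214 213 214]
 [145 146 213 176 146 147 213 215 215 215 214 212 214]]
[[187 185 185 186 192 149 140 174 190 188 175 130]
 [186 185 185 187 192 157 144 174 190 189 175 130]
 [185 184 186 188 192 156 142 173 190 188 176 131]
 [185 184 187 188 191 187 160 172 190 188 175 131]
 [185 186 188 190 195 181 155 174 190 188 175 156]
 [185 187 189 193 163 100 133 175 190 189 174 150]
 [186 187 188 194 148  43 126 176 190 189 175 146]
 [187 187 188 193 163  81 127 175 189 189 176 146]
 [188 188 188 190 187 182 155 171 189 188 176 147]
 [189 188 188 187 190 195 165 170 188 188 176 148]]
at [ 0.5864 -0.0386  0.1672] yaw 85.48 F [-0.2  0.5 -0.4] t 6.7667
[1, -18.0, -3.6, 1.5, 0, 0, 3.64]
[1, -18.2, -2.5, 1.5, 0, 0, 3.64]
[1, -18.3, -1.3, 1.5, 0, 0, 3.64]
[1, -18.4, -0.2, 1.5, 0, 0, 3.64]
[1, -18.4, 1.0, 1.5, 0, 0, 3.64]
[1, -18.3, 2.2, 1.5, 0, 0, 3.64]
[1, -18.1, 3.3, 1.5, 0, 0, 3.64]
[1, -17.8, 4.5, 1.5, 0, 0, 3.64]
[1, -17.5, 5.6, 1.5, 0, 0, 3.64]
[1, -17.1, 6.7, 1.5, 0, 0, 3.64]
[1, -16.7, 7.8, 1.5, 0, 0, 3.64]
[1, -16.1, 8.8, 1.5, 0, 0, 3.64]
[1, -15.6, 9.8, 1.5, 0, 0, 3.64]
[1, -14.9, 10.8, 1.5, 0, 0, 3.64]
[1, -14.2, 11.7, 1.5, 0, 0, 3.64]
[1, -13.4, 12.6, 1.5, 0, 0, 3.64]
[1, -12.6, 13.4, 1.5, 0, 0, 3.64]
[1, -11.7, 14.2, 1.5, 0, 0, 3.64]
```

The mark is at 277.9 (top, target about 277.4) and 353.6 (scene, target about 353.3), which is within about 1 mm in opposite senses, so I'll leave it. Now the cap.

```bash
python3 -c "
from h import *
plan([.4955,-.357,.13],55,10,.6);print(at('top',425,226,.011),at('top',425,226,.047))"
```

```text
at [ 0.5864 -0.0386  0.1672] yaw 85.48 F [-0.2  0.5 -0.4] t 6.7667
[0.6, -32.5, -6.6, 3.7, 0, 0, 3.05]
[0.6, -32.8, -4.8, 3.7, 0, 0, 3.05]
[0.6, -33.0, -3.1, 3.7, 0, 0, 3.05]
[0.6, -33.1, -1.3, 3.7, 0, 0, 3.05]
[0.6, -33.1, 0.4, 3.7, 0, 0, 3.05]
[0.6, -33.0, 2.2, 3.7, 0, 0, 3.05]
[0.6, -32.9, 4.0, 3.7, 0, 0, 3.05]
[0.6, -32.6, 5.7, 3.7, 0, 0, 3.05]
[0.6, -32.3, 7.4, 3.7, 0, 0, 3.05]
[0.6, -31.8, 9.1, 3.7, 0, 0, 3.05]
[ 0.49765413 -0.35642109  0.011     ] [ 0.49700279 -0.34865336  0.047     ]
```

>>> move_arm([
  [0.6,-32.5,-6.6,1,0,0,3],
  [0.6,-32.8,-4.8,1,0,0,3],
  [0.6,-33,-3,2,0,0,3],
  [0.6,-33,-1.3,4,0,0,3],
  [0.6,-33,0.4,4,0,0,3],
  [0.6,-33,2.2,5,0,0,3],
  [0.6,-33,4,5,0,0,3],
  [0.6,-32.6,5.7,5,0,0,3],
  [0.6,-32.3,7.4,5,0,0,3],
  [0.6,-31.8,9,5,0,0,3],
])

```text
clock: 7.6
eef_pos: [0.4948, -0.3561, 0.1257]
tool_rot: [0.885, 0.465, -0.0, -0.001]
ft_force: [-0.4, 0.7, 0.1]
grip_width: 0.0513
grasp_force: 0.0
```

```bash
python3 - <<'E'
from h import *
plan([.4965,-.3565,.13],None,1,.6)
t=bot.camera("top");s=bot.camera("scene")
cv2.imwrite("pics/t4.png",t);cv2.imwrite("pics/s4.png",s)
cv2.imwrite("pics/crop7.png",np.hstack([cv2.resize(t[175:225,330:390],(480,400),interpolation=cv2.INTER_CUBIC),cv2.resize(s[155:195,195:235],(320,400)[:2],interpolation=cv2.INTER_CUBIC)]))
E
```

```text
at [ 0.4948 -0.3561  0.1257] yaw 55.48 F [-0.4  0.7  0.1] t 7.6
[0.6, 0.6, 1.6, -4.3, 0, 0, -0.0]
```

View pics/crop7.png

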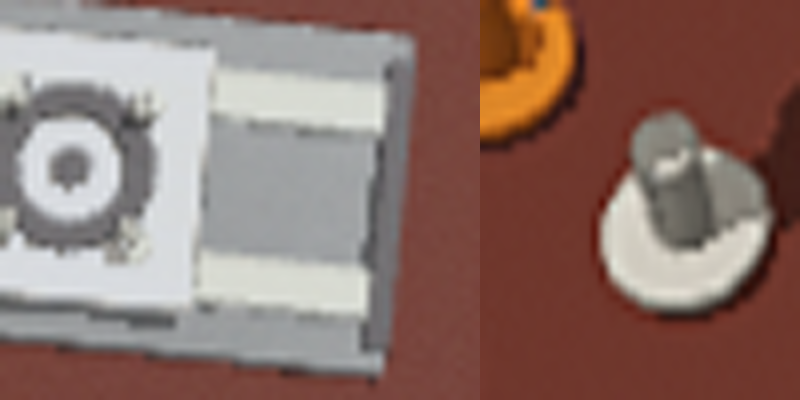

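```bash
python3 - <<'E'
from h import *
print("cap scene",at("scene",217.6,168,.047),"disc",at("scene",195+(685-480)/8-.5,155+23.2-.5,.009))
print("seat top",at("top",338.25,195.1,.039),at("top",338.25,195.1,.043))
ax=np.array([.0795,.9968])
for n,M in(("top",[.5917,.0227]),("scene",[.59097,.0199])):print(n,np.array(M)+ax*(.0662-.180))
d=bot.outline_of("seat","scene")
for e in d[:2]:print(e["conf"],e["rect"])
h=cv2.cvtColor(cv2.imread("pics/s4.png"),6)
print(at("scene",290.4,220.8,.04),px("scene",[.5822,-.0925,.043]))
E
```

```text
cap scene [ 0.49353792 -0.36110984  0.047     ] disc [ 0.49767798 -0.35992747  0.009     ]
seat top [ 0.58322889 -0.09030706  0.039     ] [ 0.58292895 -0.0901315   0.043     ]
top [ 0.5826529  -0.09073584]
scene [ 0.5819229  -0.09353584]
0.5 [279.1, 212.4, 22.0, 20.6]
0.34 [264.2, 202.7, 112.4, 71.1]
[ 0.57736796 -0.09224938  0.04      ] [289.44625165 221.57086631]
```

>>> move_arm([
  [0.6,-1.3,2.4,20,0,0,0],
  [0.6,0,0,25,0,0,0],
  [0.6,0,0,25,0,0,0],
  [0.6,0,0,20,0,0,0],
  [0.6,0,0,10,0,0,0],
  [0.6,0,0,0,0,0,0],
  [0.6,0,0,0,0,0,0],
])

```text
clock: 8.33
eef_pos: [0.4972, -0.3569, 0.0271]
tool_rot: [0.884, 0.467, -0.0, -0.001]
ft_force: [0.2, 0.1, 1.4]
grip_width: 0.0513
grasp_force: 0.0
```

>>> move_arm([
  [0.1,0,0,0,0,0,0],
  [0,0,0,0,0,0,0],
  [0,0,0,0,0,0,0],
  [0,0,0,0,0,0,0],
  [0,0,0,0,0,0,0],
  [0,0,0,0,0,0,0],
])

```text
clock: 8.83
eef_pos: [0.4984, -0.3588, 0.0294]
tool_rot: [0.885, 0.466, 0.001, 0.002]
ft_force: [0.1, 0.3, 6.6]
grip_width: 0.0221
grasp_force: 59.3
```

>>> move_arm([
  [0,0,0,-10,0,0,0],
  [0,0,0,-20,0,0,0],
  [0,0,0,-30,0,0,0],
  [0,0,0,-30,0,0,0],
  [0,0,0,-25,0,0,0],
  [0,0,0,0,0,0,0],
])

```text
clock: 9.33
eef_pos: [0.4997, -0.3603, 0.1494]
tool_rot: [0.885, 0.466, 0.002, 0.005]
ft_force: [1.3, -0.5, -0.9]
grip_width: 0.0228
grasp_force: 58.9
```

```bash
python3 -c "
from h import *
plan([.583,-.092,.135],85.4,14,0)"
```

```text
at [ 0.4997 -0.3603  0.1494] yaw 55.6 F [ 1.3 -0.5 -0.9] t 9.3333
[0, 19.2, -5.9, 1.0, 0, 0, -2.13]
[0, 19.4, -5.2, 1.0, 0, 0, -2.13]
[0, 19.6, -4.5, 1.0, 0, 0, -2.13]
[0, 19.7, -3.7, 1.0, 0, 0, -2.13]
[0, 19.8, -3.0, 1.0, 0, 0, -2.13]
[0, 19.9, -2.3, 1.0, 0, 0, -2.13]
[0, 20.0, -1.5, 1.0, 0, 0, -2.13]
[0, 20.0, -0.8, 1.0, 0, 0, -2.13]
[0, 20.1, -0.0, 1.0, 0, 0, -2.13]
[0, 20.1, 0.7, 1.0, 0, 0, -2.13]
[0, 20.0, 1.4, 1.0, 0, 0, -2.13]
[0, 19.9, 2.2, 1.0, 0, 0, -2.13]
[0, 19.8, 2.9, 1.0, 0, 0, -2.13]
[0, 19.7, 3.7, 1.0, 0, 0, -2.13]
```

>>> move_arm([
  [0,19.2,-5.9,1,0,0,-2.1],
  [0,19.4,-5.2,1,0,0,-2.1],
  [0,19.6,-4.5,1,0,0,-2.1],
  [0,19.7,-3.7,1,0,0,-2.1],
  [0,19.8,-3,1,0,0,-2.1],
  [0,19.9,-2.3,1,0,0,-2.1],
  [0,20,-1.5,1,0,0,-2.1],
])

```text
clock: 9.92
eef_pos: [0.5384, -0.223, 0.1349]
tool_rot: [0.817, 0.576, -0.0, -0.001]
ft_force: [0.2, 0.2, -0.8]
grip_width: 0.0221
grasp_force: 58.9
```

>>> move_arm([
  [0,20,-0.8,1,0,0,-2.1],
  [0,20,0,1,0,0,-2.1],
  [0,20,0.7,1,0,0,-2.1],
  [0,20,1.4,1,0,0,-2.1],
  [0,19.9,2.2,1,0,0,-2.1],
  [0,19.8,2.9,1,0,0,-2.1],
  [0,19.7,3.7,1,0,0,-2.1],
  [0,0,0,0,0,0,0],
  [0,0,0,0,0,0,0],
])

```text
clock: 10.67
eef_pos: [0.5807, -0.0894, 0.1279]
tool_rot: [0.737, 0.676, -0.001, -0.0]
ft_force: [-0.2, -0.3, -1.6]
grip_width: 0.0222
grasp_force: 58.9
```

```bash
python3 - <<'E'
from h import *
plan([.583,-.092,.100],85.4,3,0)
s=bot.camera("scene");cv2.imwrite("pics/s5.png",s)
u,v=px("scene",[.583,-.092,.1]).astype(int)
cv2.imwrite("pics/crop8.png",cv2.resize(s[v-35:v+40,u-50:u+50],(800,600),interpolation=cv2.INTER_CUBIC));print(u,v)
E
```

```text
at [ 0.5807 -0.0894  0.1279] yaw 85.1 F [-0.2 -0.3 -1.6] t 10.6667
[0, -0.8, 0.8, 9.3, 0, 0, -0.1]
[0, -0.8, 0.8, 9.3, 0, 0, -0.1]
[0, -0.8, 0.8, 9.3, 0, 0, -0.1]
287 209
```

View pics/crop8.png

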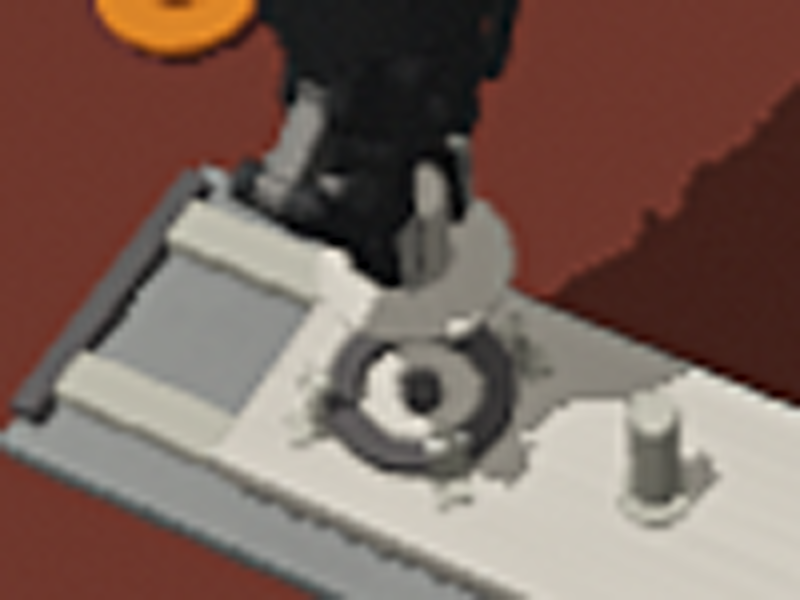

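The cap is held level above the seat, with the disc around (289,207) and the seat ring at (289.5,223.5). Comparing them within the same camera.

```bash
python3 - <<'E'
from h import *
print("seat",at("scene",289.5,223.5,.039),"cap",at("scene",289,206.6,.107))
g=cv2.cvtColor(cv2.imread("pics/s5.png"),cv2.COLOR_BGR2HSV)
# ring mask: dark low-sat
x0,y0=270,206;w=g[y0:240,x0:312];m=((w[...,2]<125)&(w[...,1]<80)).astype(np.uint8)
n,l,st,ce=cv2.connectedComponentsWithStats(m)
for i in range(1,n):
    if st[i,4]>15:print(st[i],ce[i]+[x0,y0])
for z in(.035,.043):print(z,px("scene",[.583,-.092,z]),px("top",[.583,-.092,z]))
ci=[px("scene",[.583+.032*np.cos(a),-.092+.032*np.sin(a),.043]) for a in np.linspace(0,6.28,60)];ci=np.array(ci);print("ring pred x",ci[:,0].min(),ci[:,0].max(),"y",ci[:,1].min(),ci[:,1].max())
P=np.array([.5807,-.0894]);ci=np.array([px("scene",[P[0]+.03*np.cos(a),P[1]+.03*np.sin(a),z]) for a in np.linspace(0,6.28,60) for z in(.1095,.104)]);print("disc pred x",ci[:,0].min(),ci[:,0].max(),"y",ci[:,1].max())
h=cv2.cvtColor(cv2.imread("pics/s5.png"),6)
print(h[205,290:306],h[217,288:292],h[208:222,292])
E
```

```text
seat [ 0.58527539 -0.09124267  0.039     ] cap [ 0.57960575 -0.08977882  0.107     ]
[11  0 13  5 42] [287.02380952 207.33333333]
[  6   7  30  21 267] [290.52808989 223.55430712]
[17 14  6  6 30] [289.5 222.5]
[ 0 29 10  5 16] [274.1875 237.5   ]
0.035 [289.71519962 223.57566958] [338.75226429 195.2878077 ]
0.043 [289.49174338 221.87092055] [338.87675605 195.09112159]
ring pred x 277.1043405730797 301.87545337299974 y 211.72601752453457 232.4169984424574
disc pred x 276.5925053936989 301.26336404634776 y 217.82033763644256
[ 91  96  87 104 130 135 133 135 134 136 129  90  66  70  70  71] [131 131 130 128] [112 132 134 133 133 133 132 131  73 110 138 140 133 129]
```

>>> move_arm([
  [0,-1.2,1.2,8,0,0,0],
  [0,-1.2,1.2,10,0,0,0],
  [0,0,0,10,0,0,0],
  [0,0,0,6,0,0,0],
  [0,0,0,0,0,0,0],
  [0,0,0,0,0,0,0],
  [0,0,0,0,0,0,0],
])

```text
clock: 11.3
eef_pos: [0.5834, -0.0932, 0.0943]
tool_rot: [0.737, 0.676, 0.0, 0.0]
ft_force: [0.2, 0.3, 0.1]
grip_width: 0.0222
grasp_force: 58.9
```

Slightly past in −y, so I'll correct by about 1 mm and descend slowly to contact.

>>> move_arm([
  [0,1,0,3,0,0,0],
  [0,0,0,3,0,0,0],
  [0,0,0,2,0,0,0],
  [0,0,0,2,0,0,0],
  [0,0,0,2,0,0,0],
  [0,0,0,0,0,0,0],
  [0,0,0,0,0,0,0],
])

```text
clock: 11.88
eef_pos: [0.5832, -0.092, 0.0823]
tool_rot: [0.737, 0.676, -0.0, -0.0]
ft_force: [-0.9, -0.1, -0.6]
grip_width: 0.0222
grasp_force: 59.3
```

>>> move_arm([
  [0,0,0,1,0,0,0],
  [0,0,0,1,0,0,0],
  [0,0,0,1,0,0,0],
  [0,0,0,0,0,0,0],
  [0,0,0,0,0,0,0],
])

```text
clock: 12.3
eef_pos: [0.5839, -0.0923, 0.0808]
tool_rot: [0.737, 0.676, 0.001, 0.001]
ft_force: [-1.9, -0.5, 5.9]
grip_width: 0.0225
grasp_force: 59.9
```

>>> move_arm([
  [0,0,0,1,0,0,0],
  [0,0,0,1,0,0,0],
  [0,0,0,1,0,0,0],
  [0,0,0,0,0,0,0],
  [0,0,0,0,0,0,0],
])

```text
clock: 12.72
eef_pos: [0.5843, -0.0922, 0.0777]
tool_rot: [0.737, 0.676, 0.001, 0.001]
ft_force: [-1.7, -0.7, 4.8]
grip_width: 0.0223
grasp_force: 59.8
```

>>> move_arm([
  [0,0,0,1,0,0,0],
  [0,0,0,1,0,0,0],
  [0,0,0,1,0,0,0],
  [0,0,0,0,0,0,0],
  [0,0,0,0,0,0,0],
])

```text
clock: 13.13
eef_pos: [0.5832, -0.0918, 0.0727]
tool_rot: [0.737, 0.676, -0.0, -0.0]
ft_force: [0.8, 0.1, -2.2]
grip_width: 0.0224
grasp_force: 58.9
```

>>> move_arm([
  [0,0,0,1,0,0,0],
  [0,0,0,1,0,0,0],
  [0,0,0,0,0,0,0],
  [0,0,0,0,0,0,0],
])

```text
clock: 13.47
eef_pos: [0.5835, -0.0919, 0.0717]
tool_rot: [0.737, 0.676, 0.0, 0.0]
ft_force: [-1.3, -0.2, 3.0]
grip_width: 0.022
grasp_force: 59.3
```

The force dropped at TCP z≈0.0727, which puts the underside at about 43 mm: snapped home. Now I'll build up the push.

>>> move_arm([
  [0,0,0,1,0,0,0],
  [0,0,0,1,0,0,0],
  [0,0,0,0.5,0,0,0],
  [0,0,0,0,0,0,0],
  [0,0,0,0,0,0,0],
  [0,0,0,0,0,0,0],
])

```text
clock: 13.97
eef_pos: [0.5835, -0.0919, 0.0704]
tool_rot: [0.737, 0.676, 0.0, 0.0]
ft_force: [-3.8, 0.5, 9.6]
grip_width: 0.0225
grasp_force: 59.9
```

>>> move_arm([
  [0,0,0,0.2,0,0,0],
  [0,0,0,0,0,0,0],
  [0,0,0,0,0,0,0],
  [0,0,0,0,0,0,0],
  [0,0,0,0,0,0,0],
  [0,0,0,0,0,0,0],
])

```text
clock: 14.47
eef_pos: [0.5835, -0.0919, 0.0703]
tool_rot: [0.737, 0.676, 0.0, 0.0]
ft_force: [-3.9, 0.5, 10.7]
grip_width: 0.0222
grasp_force: 59.9
```

```bash
python3 - <<'E'
from h import *
t=bot.camera("top");s=bot.camera("scene")
print(cv2.cvtColor(t,6)[187:191,272:285]);print(cv2.cvtColor(s,6)[241:247,348:360])
o=bot.get_obs();print(o["ft_force"],o["eef_pos"])
E
```

```text
[[ 94  76  97 117 141 144 127 135 128 127 128 118 154]
 [133 172 142  80  95  93  86  95 127 129 136 145 181]
 [146 206 203 167 129  69  67 139 199 200 201 201 206]
 [145 172 214 207 150 132 196 202 214 215 213 213 213]]
[[185 184 187 189 192 187 160 173 189 188 174 131]
 [185 186 188 190 195 180 155 174 189 189 175 156]
 [185 187 188 193 164  99 132 175 190 189 175 150]
 [187 188 189 194 148  44 126 176 190 189 176 147]
 [187 187 188 193 163  82 127 175 189 189 175 146]
 [188 188 188 190 187 182 157 171 189 189 175 147]]
[-3.16587353  1.06649239 10.41420873] [ 0.5835091  -0.09191266  0.07025247]
```

The mark has not moved in either view (same pixel values as before the press), the cap is home, and the push is about 10.5 N. Handing in.

```bash
python3 -c "
from workcell import bot
print(bot.job_done())"
```

```text
the job is handed in; nothing more can be done
None
```

I handed the job in with the mark under the needle to about 1–2 mm (the two camera views differ slightly), the small silver cap snapped home on its seat, and the arm still holding it down at about 10.5 N; the judge's result was not shown.

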